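# Knife from the tilt-out bin to the display tray

### The arm

A 6-joint arm with a two-finger parallel gripper is mounted at the origin on the work surface. World frame = base frame: x ahead of the robot, y to its left, z up, the work surface at z = 0. Lengths are in mm, angles in rad, forces in N, time in s.
With the tool pointing down it reaches from about 300 to 850 mm from the base axis. Payload 5.4 kg.
Tool frame: the origin (TCP) lies midway between the tips of the shut fingers; the grasp point (between the pads) lies 19 mm behind it; z points along the fingers, y is the direction in which the jaws open and shut (so a half turn about z gives the same grasp; the last joint's range is limited). The gripper opens to 85 mm and grips with 20 to 120 N. Pads are 22 mm wide; open, the fingers measure 114 mm over their backs; the gripper's body (76 mm by 85 mm) begins 54 mm behind the grasp point. The pads swing forward as they close: fully open they stand 13 mm farther back than shut.
Start: joints at [-1.367, 0.158, 1.597, -0, 1.386, -0.21], TCP at [231.178, -526.463, 231.299] pointing down, gripper open.
Joint ranges: [-2.91, 2.91], [-0.94, 2.29], [0.18, 2.7], [-1.29, 4.43], [0.17, 2.64], [-3, 3]. Speed limits (rad/s): [2.57, 2.57, 3.14, 3.14, 3.14, 3.14].

### API

Orientations are given as a unit quaternion [w, x, y, z].
In Python, from rig import robot, snapshot, get_calibration, models gives the robot as it stands.
- The arm moves only by the tool servo_tool, never from a script. Its argument "targets" is a list of rows, each an object with "travel": the shift along the world's x, y, z in m, a list of three; "roll": the turn about the world's z in rad; "claw": the finger opening in m, from 0 to 0.0854. A call has 1 to 12 rows; each row shifts and turns the commanded pose from where the row before left it; what a row does not reach is not made up. A row lasts 1/10 s, in which the tool goes at most 50 mm and 8.59 degrees, less where a joint would pass 70% of its speed; a pose out of reach is approached as far as the arm can. A call with a gripper value outside its range is refused whole. The fingers move at their own pace and stop on an object; the grip force is fixed at half the most. Time passes only in rows, so rows that do not move let the fingers close. It gives the time, the measured TCP pose, the force and the opening at its end, in the units of the state.
- robot.state(): the state, without advancing time (a new reading comes with each control period).
- snapshot(name): name is "side" or "top"; returns the picture (480x640x3 uint8, red, green, blue); there is no depth.
- get_calibration(name): a dict with "K" (3x3 intrinsics, pixels), "T" (4x4, takes a point from camera to world coordinates). Camera axes: x right, y down, z forward; pixel columns grow to the right and rows downward; lengths in mm; the calibration is good to about 2 mm. A picture is of the moment at which its call begins. get_calibration takes no time and is no camera call.
- robot.hand_in(): hands the job in, once; it reports no verdict.
Trained networks look in the newest picture that a camera, given by its name, has taken for a name from the list of things; names that differ only in an ending like _2 or _b are one class to them, and where a whole thing is asked for, a point or a joint stands for the part that bears it (a point fixed in the world has none). Each returns a list of dicts, best first, with "confidence" (0 to 1); they miss things now and then, are a little off and sometimes report something else, mostly with a low value. They report only what shows in the picture. A call takes as long as a camera call. They do not tell look-alikes from the thing itself.
- models.find_in(thing, camera): "extent" ([centre column, centre row, width, height] in pixels, round what is visible of it).
- models.regions_of(thing, camera): "mask" (480x640 bool, what is visible of it) and "extent" ([centre column, centre row, width, height] in pixels, round what is visible of it).
- models.spot_point(thing, camera): "centre" ([row, column] in pixels: a listed point, or the origin of a listed thing).
The state is a dict: "t": time; "q": joint angles; "joint_velocities": joint speeds; "tau": joint torques, N m; "position": TCP position; "eef_rot": TCP orientation; "contact_force": force on the tool from outside, world axes, zero at the start; "moment": the same for the moment, N m; "grip_width": finger opening in mm.
Only numpy, scipy, OpenCV 4.12 (cv2) and the standard library are available. Lean on these libraries where they do the work, as an engineer would, in place of code of your own. Each camera call takes 0.05 s, during which the arm holds its last target.

### The job

Two tilt-out bins stand on the stall table, a wide one and a narrow one. Tip the wide bin forward by the lip along its top until it is open, take out the closed pocket knife standing inside, and lay it flat inside the shallow wooden display tray: set it down, do not drop it. Leave the narrow bin shut; the wide one may stay open.

Things in the scene. Friction and masses are not known exactly. Their poses are not given: they have to be found in the camera images.
- wide_lip (a point): Middle of the top edge of the wide bin's front panel (grey, 146 mm wide, 10 mm thick); turns with the bin: z up the panel, x to the back, y along the lip. Shut, the panel is upright towards the robot, 35 mm of it above the flat plywood roof (150 mm over the table, from 11 mm behind this point), free to push from behind or pinch. Housing 170 mm wide, 78 mm deep. Ground in front is clear.
- wide_bin (a joint): Tilt of the wide bin, rad: 0 shut, 1.2 open. Hinge axis along the lip, in the panel's plane, 171 mm below its top edge, 14 mm above the table. Past 0.4 it goes on slowly by its own weight and rests at 1.2. Inside 130 mm wide; floor 5 mm over the axis, sides 80 mm, back 35 mm high and 49 mm behind the panel; a middle slot, ribs 30 mm high, holds the knife.
- knife_center (a point): Centre of the closed knife, dark wood, steel ends, 0.11 kg: 100 mm long (z), 24 wide (y), 14 thick (x). Stands on end in the wide bin, y along the lip, hidden until it is tipped. Bin open: it slopes on a 10 mm rest on the panel, lower end at the hinge, upper end to the robot; above 25 mm from its lower end both sides are free for 45 mm: grip it across its width from above.
- tray_floor (a point): Centre of the inner floor of the fixed shallow wooden display tray with grey lining. Floor 6 mm above the table; inside 153 mm along its x and 100 mm along its y; rim 18 mm above the table, 6 mm thick.
- narrow_bin (a joint): Tilt of the narrow bin (76 mm wide, otherwise like the wide one, standing to its left or right, at least 30 mm away), rad: 0 shut, grows as it is tipped forward.
Mind the look-alikes: they are no part of the job. Leave any red or yellow look-alike of the part that bears wide_lip alone.

How it is judged (in metres and radians):
On the way:
1. the wide bin is tipped well forward (at least 40 degrees) (angle between wide_lip's own z axis and vertical above 0.7 rad), for 0.2 s.
At the end, for the whole second after the job is handed in: The knife lies at rest inside the display tray, level within 10 degrees, its centre no more than 20 mm above the tray floor and inside the rims; the narrow bin is shut (under 0.15 rad) (x of knife_center in the frame of tray_floor between -0.072 and 0.072 m and y of knife_center in the frame of tray_floor between -0.046 and 0.046 m and z of knife_center in the frame of tray_floor below 0.02 m and angle between knife_center's own z axis and vertical between 1.4 and 1.74 rad and linear speed of knife below 0.03 m/s and value of joint narrow_bin below 0.15 rad); the robot touches nothing.
It fails at once if the narrow bin is tipped open (over 0.3 rad) (value of joint narrow_bin above 0.3 rad).
It fails at once if the knife is dropped (faster than 0.9 m/s within 50 mm of the table) (height (world z) of knife_center below 0.05 m and linear speed of knife above 0.9 m/s).
It also fails if it takes over 54 s, if anything falls off the work surface, if the arm or the gripper's body presses on something with over 40 N, if the wrist force passes 120 N, or if a joint passes its speed limit or range.

## Working session

There is one attempt and no reset: what is moved stays moved. The work goes in short steps, Python scripts to look and compute and a tool call to move; the robot and the scene stay as the last step left them, time stands still between calls to the robot, and variables do not carry over. Pictures are saved under pics/ and viewed, and the job is handed in when it is done.

Besides the shell and the picture viewer there is one more tool, called after "Request:" as name(argument=value, ...) on one line, values as JSON. servo_tool: Moves the arm, as the interface text tells. Its arguments: {"type":"object","properties":{"targets":{"type":"array","items":{"type":"object","properties":{"travel":{"type":"array","items":{"type":"number"}},"roll":{"type":"number"},"claw":{"type":"number"}}}}},"required":["targets"]}

```bash
mkdir -p pics; ls; python3 - <<'E'
from rig import robot, snapshot, get_calibration, models
import cv2
s=robot.state(); print(s)
for n in ["side","top"]:
    im=snapshot(n); cv2.imwrite(f"pics/{n}0.png",im[:,:,::-1])
    c=get_calibration(n); print(n,c)
    for th in ["wide_lip","tray_floor","knife_center","narrow_bin"]:
        print(th,[(r['centre'],round(r['confidence'],2)) for r in models.spot_point(th,n)])
    for th in ["wide_lip","wide_bin","narrow_bin"]:
        print(th,[(r['extent'],round(r['confidence'],2)) for r in models.find_in(th,n)])
E
```

```text
pics
{'t': 0.0, 'q': array([-1.36710785e+00,  1.59078476e-01,  1.59823782e+00, -2.82117868e-06,
        1.38620859e+00, -2.10097469e-01]), 'joint_velocities': array([-0.00041478,  0.00143836,  0.00048089, -0.00026563,  0.00037246,
       -0.00053091]), 'tau': array([ 6.66114920e-04, -3.95994043e+01, -3.31432593e+01, -9.46253022e-05,
        8.29848752e-03, -1.13397479e-05]), 'position': array([ 231.05099047, -525.87410225,  230.2975777 ]), 'eef_rot': array([-9.66117347e-04,  9.78673374e-01,  2.05420287e-01,  1.70954890e-06]), 'contact_force': array([0.11698742, 0.52440894, 0.14805395]), 'moment': array([-0.01949312, -0.03323802,  0.00168417]), 'grip_width': 85.39599302463061}
side {'K': array([[592.93848133,   0.        , 314.06518531],
       [  0.        , 592.93848133, 240.87674121],
       [  0.        ,   0.        ,   1.        ]]), 'T': array([[-7.44656404e-01, -4.39873517e-01,  5.01994152e-01,
        -2.57325271e+02],
       [-6.67044284e-01,  4.64304463e-01, -5.82643363e-01,
         7.80770730e+02],
       [ 2.32112601e-02, -7.68721441e-01, -6.39162407e-01,
         1.04301428e+03],
       [ 0.00000000e+00,  0.00000000e+00,  0.00000000e+00,
         1.00000000e+00]])}
wide_lip [([167.4, 328.9], 0.67), ([236.1, 340.0], 0.67), ([209.9, 460.6], 0.66)]
tray_floor [([361.6, 196.8], 0.59)]
knife_center []Traceback (most recent call last):
  File "<stdin>", line 8, in <module>
ValueError: it knows: knife_center, tray_floor, wide_lip
```

```bash
python3 - <<'E'
from rig import robot, snapshot, get_calibration, models
import cv2
for n in ["side","top"]:
    im=snapshot(n); cv2.imwrite(f"pics/{n}1.png",im[:,:,::-1])
    c=get_calibration(n)
    if n=="top": print(n,c)
    for th in ["wide_lip","tray_floor"]:
        print(th,[(r['centre'],round(r['confidence'],2)) for r in models.spot_point(th,n)])
    for th in ["wide_lip","wide_bin"]:
      try:  print(th,[(r['extent'],round(r['confidence'],2)) for r in models.find_in(th,n)])
      except Exception as e: print(e)
E
```

```text
wide_lip [([237.7, 341.3], 0.87), ([207.1, 462.5], 0.78), ([170.7, 325.3], 0.69)]
tray_floor [([360.1, 199.4], 0.67)]
wide_lip [([334.5, 273.8, 40.8, 65.5], 0.96), ([326.7, 196.0, 32.2, 73.4], 0.91), ([460.9, 224.3, 31.1, 59.4], 0.85)]
wide_bin [([326.9, 196.1, 31.1, 75.9], 0.88), ([458.1, 220.8, 30.8, 54.8], 0.71), ([336.3, 271.9, 42.6, 68.5], 0.56)]
top {'K': array([[444.65425952,   0.        , 322.41932568],
       [  0.        , 444.65425952, 237.6542456 ],
       [  0.        ,   0.        ,   1.        ]]), 'T': array([[-4.53576335e-03, -9.96260048e-01,  8.62864061e-02,
         3.52868061e+02],
       [-9.99683850e-01,  2.38346276e-03, -2.50303698e-02,
        -2.36293804e+01],
       [ 2.47310969e-02, -8.63726585e-02, -9.95955891e-01,
         1.38810515e+03],
       [ 0.00000000e+00,  0.00000000e+00,  0.00000000e+00,
         1.00000000e+00]])}
wide_lip [([191.6, 391.4], 0.81), ([263.5, 320.1], 0.73), ([185.5, 472.9], 0.63), ([315.8, 430.1], 0.6)]
tray_floor [([237.5, 198.6], 0.69)]
wide_lip [([428.6, 317.2, 60.5, 15.5], 0.86), ([319.5, 266.2, 51.6, 13.6], 0.78), ([387.3, 195.3, 56.4, 21.5], 0.74), ([468.0, 191.3, 66.7, 27.0], 0.66)]
wide_bin [([390.8, 192.8, 61.5, 23.3], 0.89), ([465.2, 192.8, 62.8, 24.7], 0.61), ([321.5, 266.0, 49.3, 12.6], 0.59)]
```

View pics/side1.png

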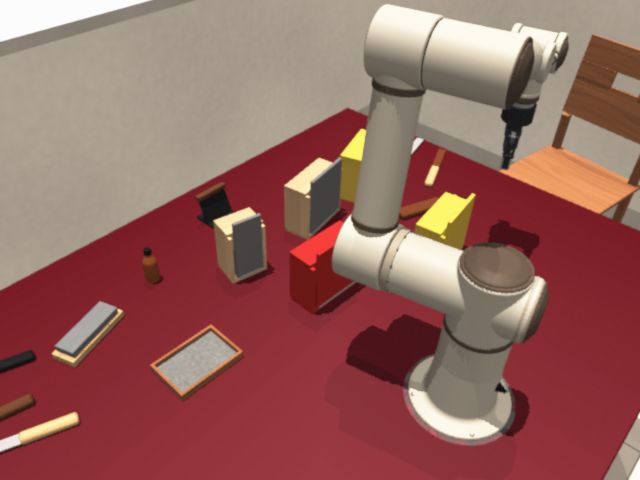

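View pics/top1.png

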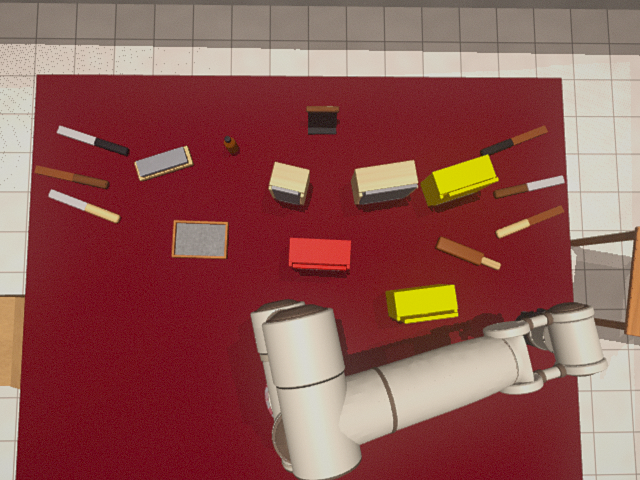

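```bash
python3 - <<'E'
import cv2
a=cv2.imread("pics/top1.png")[150:220,340:430]; cv2.imwrite("pics/ctop.png",cv2.resize(a,None,fx=8,fy=8,interpolation=cv2.INTER_CUBIC))
a=cv2.imread("pics/side1.png")[150:250,270:370]; cv2.imwrite("pics/cside.png",cv2.resize(a,None,fx=6,fy=6,interpolation=cv2.INTER_CUBIC))
E
```

```text
(no output)
```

View pics/ctop.png

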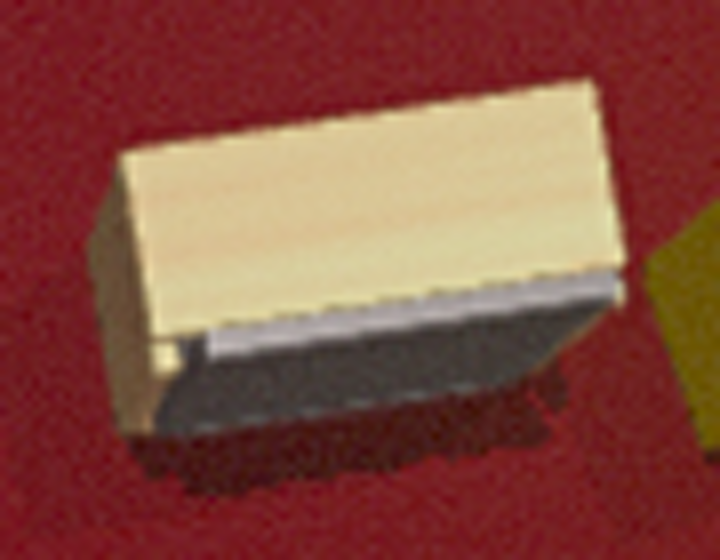

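View pics/cside.png

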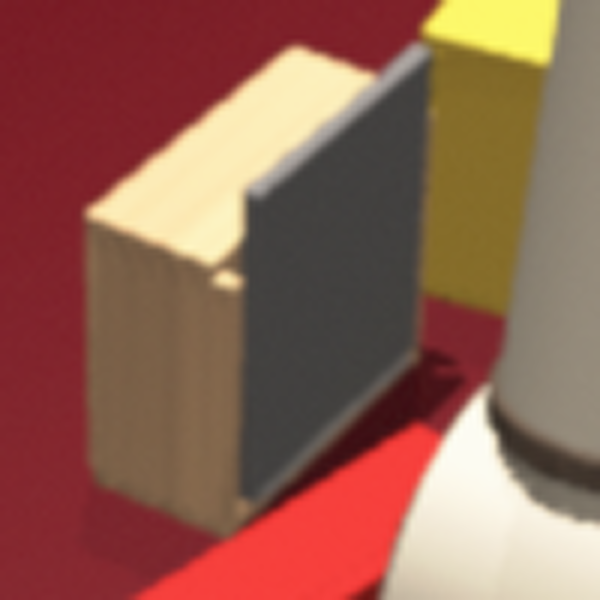

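```bash
cat > h.py <<'E'
import numpy as np, cv2
from rig import get_calibration
C={n:get_calibration(n) for n in ("side","top")}
def ray(n,u,v):
    K,T=C[n]['K'],C[n]['T']; d=T[:3,:3]@np.linalg.inv(K)@np.array([u,v,1.]); return T[:3,3],d/np.linalg.norm(d)
def tri(ps,pt):
    A=[];b=[]
    for n,p in (("side",ps),("top",pt)):
        o,d=ray(n,*p);P=np.eye(3)-np.outer(d,d);A.append(P);b.append(P@o)
    A=np.vstack(A);b=np.hstack(b);x=np.linalg.lstsq(A,b,rcond=None)[0];return x,np.linalg.norm(A@x-b)
def atz(n,p,z):
    o,d=ray(n,*p);return o+d*(z-o[2])/d[2]
def proj(n,X):
    T=np.linalg.inv(C[n]['T']);c=T[:3,:3]@np.asarray(X)+T[:3,3];p=C[n]['K']@c;return p[:2]/p[2]
E
python3 - <<'E'
from h import *
np.set_printoptions(precision=1,suppress=True)
S=dict(FL=(313.5,182.8),FR=(342,158.7),BL=(311.6,181.2),BR=(339.8,157.3))
T=dict(FL=(366,194.6),FR=(417.25,187.4),BL=(365.6,191.6),BR=(416.9,184))
for k in S:
    print(k,*tri(S[k],T[k]),atz("top",T[k],185),atz("side",S[k],185))
print("tray",tri((199.4,360.1),(198.6,237.5)),tri((196.8,361.6),(199.5,239.5)))
a=cv2.imread("pics/top1.png")[210:270,160:240]; cv2.imwrite("pics/ttop.png",cv2.resize(a,None,fx=8,fy=8,interpolation=cv2.INTER_CUBIC))
a=cv2.imread("pics/side1.png")[320:400,145:250]; cv2.imwrite("pics/tside.png",cv2.resize(a,None,fx=6,fy=6,interpolation=cv2.INTER_CUBIC))
E
```

```text
FL [ 575.  -174.8  183.8] 1.2496312609011364 [ 575.5 -174.1  185. ] [ 573.1 -174.   185. ]
FR [ 596.1 -316.4  183.5] 0.3096528035766688 [ 595.6 -316.2  185. ] [ 594.8 -314.4  185. ]
BL [ 582.3 -174.1  185.9] 2.5442650539627714 [ 583.8 -173.1  185. ] [ 581.6 -176.1  185. ]
BR [ 604.7 -315.9  184.5] 0.912786281386637 [ 605.1 -315.4  185. ] [ 603.7 -315.7  185. ]
tray (array([468.4, 319.2,  12.6]), np.float64(9.428024988262015)) (array([466.7, 321.1,   9.1]), np.float64(1.4771009855543447))
```

View pics/ttop.png

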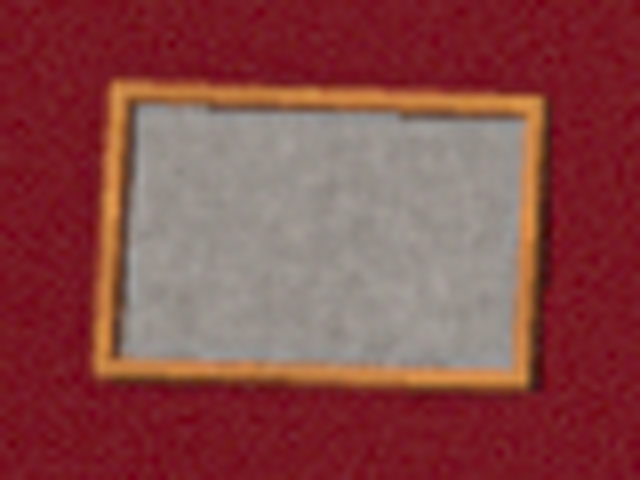

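View pics/tside.png

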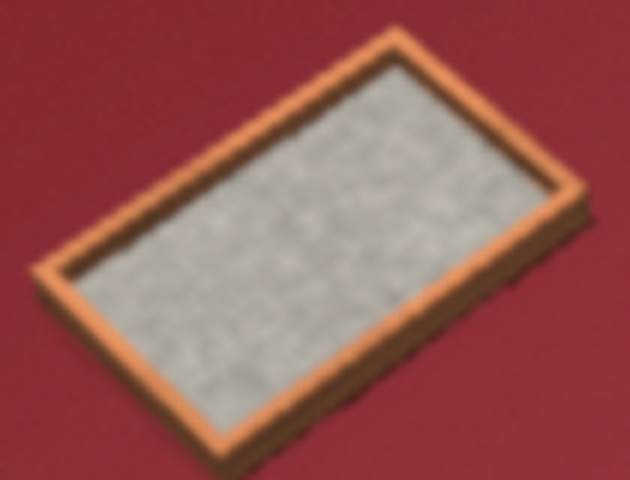

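```bash
python3 - <<'E'
from h import *
np.set_printoptions(precision=1,suppress=True)
for p in [(387,290),(456,285),(458,317),(391,323),(350,240)]: print(p,atz("top",p,150),atz("top",p,185))
for p in [(421,177),(490,155),(497,185),(437,205)]: print(p,atz("top",p,185))
print("tray corners@18",[atz("top",(160+a/8,210+b/8),18) for a,b in [(112,80),(546,97),(532,388),(95,378)]])
print("tray corners side@18",[atz("side",(145+a/6,320+b/6),18) for a,b in [(32,270),(395,27),(588,187),(220,455)]])
E
```

```text
(387, 290) [ 313.8 -233.5  150. ] [ 314.9 -227.6  185. ]
(456, 285) [ 326.6 -427.1  150. ] [ 327.4 -415.6  185. ]
(458, 317) [ 238.3 -429.9  150. ] [ 241.6 -418.4  185. ]
(391, 323) [ 223.2 -243.   150. ] [ 226.9 -236.8  185. ]
(350, 240) [ 453.4 -131.9  150. ] [ 450.5 -128.9  185. ]
(421, 177) [ 624.8 -327.3  185. ]
(490, 155) [ 687.3 -522.2  185. ]
(497, 185) [ 602.5 -538.6  185. ]
(437, 205) [ 546.5 -369.7  185. ]
tray corners@18 [array([527.2, 398.8,  18. ]), array([520.4, 232.5,  18. ]), array([408.1, 236.3,  18. ]), array([412.6, 402.5,  18. ])]
tray corners side@18 [array([525. , 397.9,  18. ]), array([519.5, 233.9,  18. ]), array([407.9, 237.1,  18. ]), array([413.7, 402. ,  18. ])]
```

Candidates for the wide lip:
- Grey panel on plywood: top (390,190), side (327,170). This is the wide one and my choice.
- Grey narrow bin: top (290,197).
- Red look-alike: top (320,262).
- Yellow look-alikes: top (460,190) and (428,315).

The close crop shows a grey panel about 143 mm wide at z≈184, so the choice is confirmed. The tray is centred at about (467, 318).

Request:
servo_tool(targets=[{"travel": [0, 0, 0.03], "roll": 0, "claw": 0}, {"travel": [0.032, 0.024, 0.02], "roll": -0.026, "claw": 0}, {"travel": [0.032, 0.024, 0], "roll": -0.026, "claw": 0}, {"travel": [0.032, 0.024, 0], "roll": -0.026, "claw": 0}, {"travel": [0.032, 0.024, 0], "roll": -0.026, "claw": 0}, {"travel": [0.032, 0.024, 0], "roll": -0.026, "claw": 0}, {"travel": [0.032, 0.024, 0], "roll": -0.026, "claw": 0}, {"travel": [0.032, 0.024, 0], "roll": -0.026, "claw": 0}, {"travel": [0.032, 0.024, 0], "roll": -0.026, "claw": 0}, {"travel": [0.032, 0.024, 0], "roll": -0.026, "claw": 0}, {"travel": [0.032, 0.024, 0], "roll": -0.026, "claw": 0}, {"travel": [0.032, 0.024, 0], "roll": 0, "claw": 0}])

```text
t: 1.9
position: [584.4, -261.3, 281.4]
eef_rot: [0.0, 0.997, 0.077, 0.0]
contact_force: [0.0, -0.8, -0.4]
grip_width: 0.1
```

Request:
servo_tool(targets=[{"travel": [0.03, 0.02, 0], "roll": 0, "claw": 0}, {"travel": [0, 0, -0.03], "roll": 0, "claw": 0}, {"travel": [0, 0, -0.03], "roll": 0, "claw": 0}, {"travel": [0, 0, 0], "roll": 0, "claw": 0}])

```text
t: 2.3
position: [610.8, -240.6, 215.6]
eef_rot: [-0.003, 0.997, 0.077, -0.004]
contact_force: [-0.1, 0.4, -0.1]
grip_width: -0.0
```

```bash
python3 - <<'E'
from h import *
from rig import robot,snapshot
print(robot.state()['position'])
for n,(r0,r1,c0,c1) in dict(side=(90,250,250,420),top=(130,240,330,470)).items():
    im=snapshot(n)[r0:r1,c0:c1,::-1]; cv2.imwrite(f"pics/{n}2.png",cv2.resize(im,None,fx=4,fy=4,interpolation=cv2.INTER_CUBIC)[:600])
E
```

```text
[ 610.83997316 -240.57864078  215.64227294]
```

View pics/side2.png

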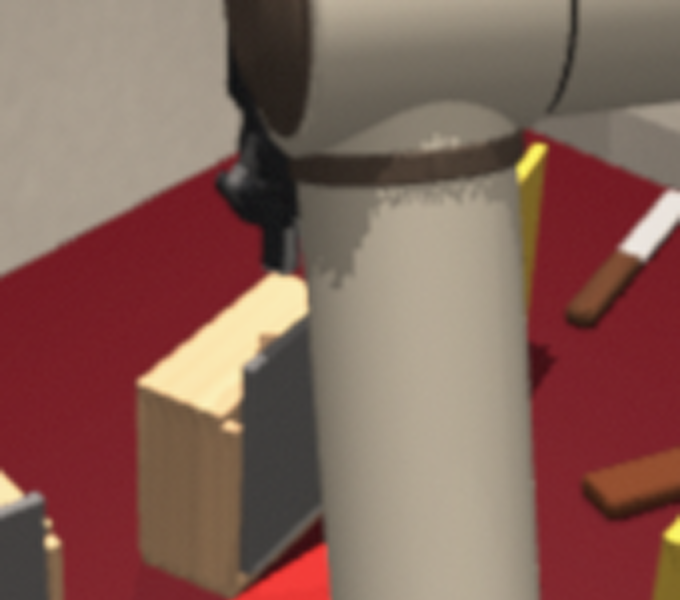

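Request:
servo_tool(targets=[{"travel": [0.006, 0, 0], "roll": 0, "claw": 0}, {"travel": [0, 0, -0.02], "roll": 0, "claw": 0}, {"travel": [0, 0, -0.02], "roll": 0, "claw": 0}, {"travel": [0, 0, -0.012], "roll": 0, "claw": 0}, {"travel": [0, 0, 0], "roll": 0, "claw": 0}])

```text
t: 2.9
position: [618.8, -242.3, 168.4]
eef_rot: [-0.001, 0.997, 0.077, -0.001]
contact_force: [0.0, 0.4, -0.7]
grip_width: -0.0
```

Request:
servo_tool(targets=[{"travel": [-0.005, -0.001, -0.006], "roll": 0, "claw": 0}, {"travel": [-0.01, -0.0015, 0], "roll": 0, "claw": 0}, {"travel": [-0.01, -0.0015, 0], "roll": 0, "claw": 0}, {"travel": [-0.01, -0.0015, 0], "roll": 0, "claw": 0}, {"travel": [-0.01, -0.0015, 0], "roll": 0, "claw": 0}])

```text
t: 3.4
position: [573.3, -249.8, 163.9]
eef_rot: [0.0, 0.997, 0.077, 0.0]
contact_force: [-0.3, -0.2, -0.3]
grip_width: -0.3
```

Request:
servo_tool(targets=[{"travel": [-0.01, -0.0015, -0.002], "roll": 0, "claw": 0}, {"travel": [-0.01, -0.0015, -0.002], "roll": 0, "claw": 0}, {"travel": [-0.01, -0.0015, -0.002], "roll": 0, "claw": 0}, {"travel": [-0.01, -0.0015, -0.002], "roll": 0, "claw": 0}])

```text
t: 3.8
position: [533.2, -255.5, 155.0]
eef_rot: [-0.0, 0.997, 0.077, -0.0]
contact_force: [0.5, 0.4, -0.9]
grip_width: 0.1
```

```bash
python3 - <<'E'
from h import *
from rig import robot,snapshot
for n,(r0,r1,c0,c1) in dict(side=(120,280,230,400),top=(150,260,330,470)).items():
    im=snapshot(n)[r0:r1,c0:c1,::-1]; cv2.imwrite(f"pics/{n}3.png",cv2.resize(im,None,fx=4,fy=4,interpolation=cv2.INTER_CUBIC)[:600])
E
```

```text
(no output)
```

View pics/side3.png

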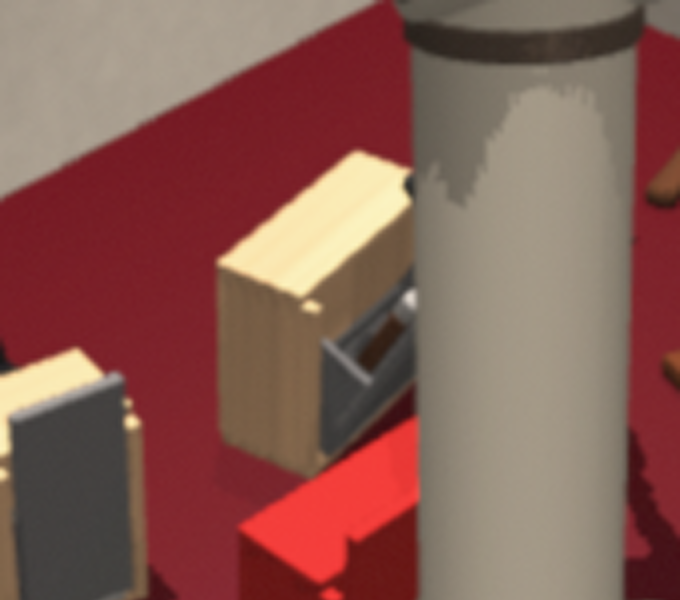

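View pics/top3.png

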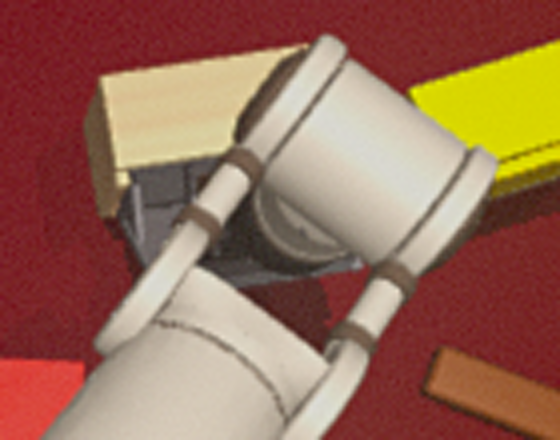

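Request:
servo_tool(targets=[{"travel": [0, 0, 0.04], "roll": 0, "claw": 0}, {"travel": [0, 0, 0.04], "roll": 0, "claw": 0.07}, {"travel": [-0.01, -0.03, 0.03], "roll": 0, "claw": 0.07}, {"travel": [-0.02, -0.04, 0], "roll": 0, "claw": 0.07}, {"travel": [-0.02, -0.04, 0], "roll": 0, "claw": 0.07}, {"travel": [-0.02, -0.04, 0], "roll": 0, "claw": 0.07}, {"travel": [-0.02, -0.04, 0], "roll": 0, "claw": 0.07}, {"travel": [-0.02, -0.04, 0], "roll": 0, "claw": 0.07}, {"travel": [0, 0, 0], "roll": 0, "claw": 0.07}])

```text
t: 4.8
position: [421.0, -490.0, 264.8]
eef_rot: [0.001, 0.997, 0.074, -0.001]
contact_force: [-0.3, 1.5, 0.3]
grip_width: 70.0
```

```bash
cat > look.py <<'E'
from h import *
from rig import robot,snapshot,models
import sys
tag=sys.argv[1]
np.set_printoptions(precision=1,suppress=True)
print(robot.state()['t'])
for n,(r0,r1,c0,c1) in dict(side=(120,280,230,400),top=(150,260,330,470)).items():
    im=snapshot(n)[:,:,::-1]; cv2.imwrite(f"pics/{n}{tag}_full.png",im);im=im[r0:r1,c0:c1]
    cv2.imwrite(f"pics/{n}{tag}.png",cv2.resize(im,None,fx=4,fy=4,interpolation=cv2.INTER_CUBIC)[:600])
    print(n,[(r['centre'],round(r['confidence'],2)) for r in models.spot_point("knife_center",n)])
    print(n,[(r['extent'],round(r['confidence'],2)) for r in models.find_in("knife_center",n)])
E
python3 look.py 4
```

```text
4.8
side [([213.4, 339.4], 0.46)]
side [([335.6, 212.4, 17.1, 3.9], 0.64)]
top [([213.0, 389.2], 0.49)]
top [([387.7, 215.2, 13.0, 25.4], 0.7)]
```

View pics/side4.png

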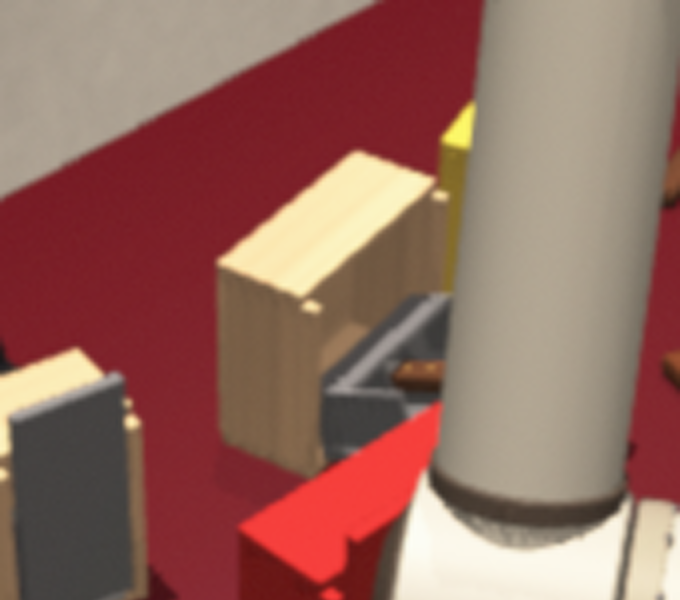

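View pics/top4.png

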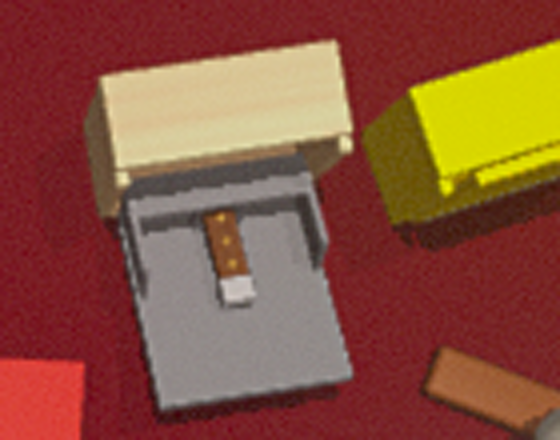

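Request:
servo_tool(targets=[{"travel": [-0.04, -0.01, 0], "roll": 0, "claw": 0.07}, {"travel": [-0.04, -0.01, 0], "roll": 0, "claw": 0.07}, {"travel": [-0.04, -0.01, 0], "roll": 0, "claw": 0.07}, {"travel": [-0.04, -0.01, 0], "roll": 0, "claw": 0.07}, {"travel": [-0.04, 0, 0], "roll": 0, "claw": 0.07}, {"travel": [-0.03, 0, 0], "roll": 0, "claw": 0.07}, {"travel": [0, 0, 0], "roll": 0, "claw": 0.07}])

```text
t: 5.8
position: [192.0, -525.2, 265.6]
eef_rot: [0.0, 0.997, 0.076, -0.001]
contact_force: [0.9, -0.3, -0.7]
grip_width: 70.1
```

```bash
python3 look.py 5; python3 - <<'E'
import cv2
a=cv2.imread("pics/side5_full.png")[180:250,290:390]; cv2.imwrite("pics/side5c.png",cv2.resize(a,None,fx=8,fy=8,interpolation=cv2.INTER_CUBIC))
a=cv2.imread("pics/top5_full.png")[185:255,350:430]; cv2.imwrite("pics/top5c.png",cv2.resize(a,None,fx=8,fy=8,interpolation=cv2.INTER_CUBIC))
E
```

```text
5.8
side [([211.8, 338.2], 0.7)]
side [([341.6, 212.9, 24.8, 3.2], 0.51)]
top [([211.1, 388.2], 0.59)]
top [([387.0, 215.8, 10.3, 22.2], 0.48)]
```

View pics/side5c.png

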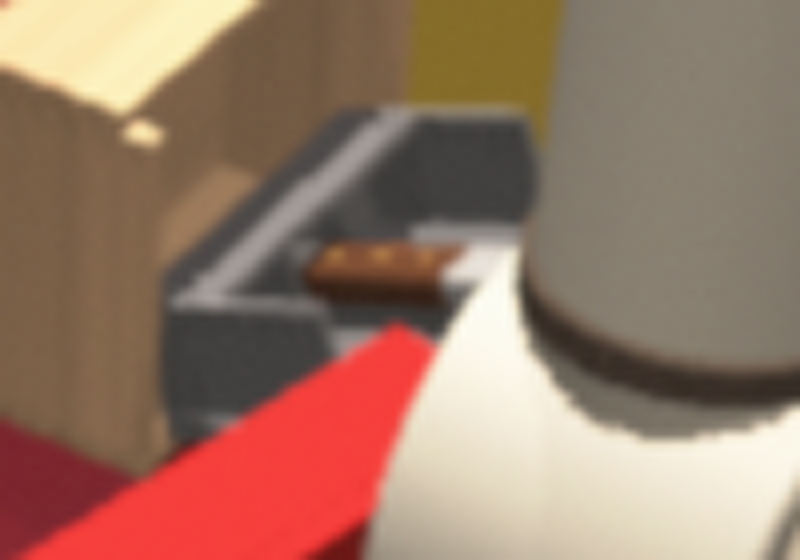

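View pics/top5c.png

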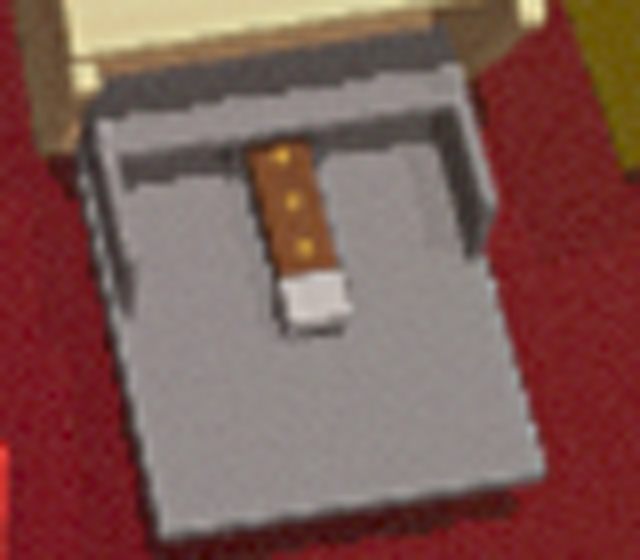

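```bash
python3 - <<'E'
from h import *
np.set_printoptions(precision=1,suppress=True)
S=lambda u,v:(290+u/8,180+v/8); T=lambda u,v:(350+u/8,185+v/8)
for a,b in [((338,256),(282,157)),((383,255),(293,201)),((428,256),(305,246)),((443,278),(280,275)),((465,247),(342,270))]:
    print(tri(S(*a),T(*b)))
H=np.array([589.5,-245.3,14.]);n=np.array([.989,.147,0]);z=np.array([0,0,1.])
for th in (1.15,1.2):
    u=-n*np.sin(th)+z*np.cos(th); w=n*np.cos(th)+z*np.sin(th)
    print(th,u,w)
    for d,e in ((50,22),(55,22),(105,29),(85,29),(55,29),(171,0)):
        P=H+u*d+w*e; print(d,e,P,(proj("side",P)-[290,180])*8,(proj("top",P)-[350,185])*8)
E
```

```text
(array([ 568.3, -249.7,   52.7]), np.float64(1.3899972935122924))
(array([ 550.2, -252. ,   61.2]), np.float64(1.200989297506438))
(array([ 532.4, -254.8,   68.5]), np.float64(0.6649809514592191))
(array([ 520.1, -245.6,   70.7]), np.float64(2.5686372893525826))
(array([ 524.4, -267.4,   69.5]), np.float64(1.5671619044499674))
1.15 [-0.9 -0.1  0.4] [0.4 0.1 0.9]
50 22 [ 553.3 -250.7   54.5] [370.4 268.4] [287.7 197.5]
55 22 [ 548.7 -251.4   56.5] [381.9 268.3] [290.6 208.5]
105 29 [ 506.4 -257.6   83.4] [493.6 248.9] [321.6 311. ]
85 29 [ 524.5 -255.    75.2] [445.9 249.6] [309.7 265.6]
55 29 [ 551.6 -250.9   62.9] [375.7 250.6] [292.2 198.6]
171 0 [ 435.1 -268.2   83.9] [680.9 323.1] [353.8 502.9]
1.2 [-0.9 -0.1  0.4] [0.4 0.1 0.9]
50 22 [ 551.3 -251.    52.6] [375.  274.7] [287.7 203.3]
55 22 [ 546.7 -251.7   54.4] [386.7 275.2] [290.5 214.6]
105 29 [ 503.1 -258.1   79.1] [501.3 262.5] [321.  321.3]
85 29 [ 521.5 -255.4   71.8] [452.8 260.5] [309.4 274.5]
55 29 [ 549.2 -251.3   61. ] [381.4 257.6] [292.3 205.6]
171 0 [ 431.9 -268.7   76. ] [687.5 345.3] [351.3 513. ]
```

Request:
servo_tool(targets=[{"travel": [0.032, 0.018, 0], "roll": 0, "claw": 0.05}, {"travel": [0.032, 0.024, 0], "roll": 0, "claw": 0.05}, {"travel": [0.032, 0.024, 0], "roll": 0, "claw": 0.05}, {"travel": [0.032, 0.024, 0], "roll": 0, "claw": 0.05}, {"travel": [0.032, 0.024, 0], "roll": 0, "claw": 0.05}, {"travel": [0.032, 0.024, 0], "roll": 0, "claw": 0.05}, {"travel": [0.032, 0.024, 0], "roll": 0, "claw": 0.05}, {"travel": [0.032, 0.024, 0], "roll": 0, "claw": 0.05}, {"travel": [0.032, 0.024, 0], "roll": 0, "claw": 0.05}, {"travel": [0.032, 0.024, 0], "roll": 0, "claw": 0.05}, {"travel": [0.016, 0.024, 0], "roll": 0, "claw": 0.05}, {"travel": [0, 0, 0], "roll": 0, "claw": 0.05}])

```text
t: 7.3
position: [532.6, -263.6, 265.0]
eef_rot: [-0.001, 0.997, 0.08, 0.0]
contact_force: [0.2, -0.0, -0.9]
grip_width: 49.8
```

Request:
servo_tool(targets=[{"travel": [0.012, 0.011, -0.02], "roll": 0, "claw": 0.05}, {"travel": [0, 0, -0.04], "roll": 0, "claw": 0.05}, {"travel": [0, 0, -0.04], "roll": 0, "claw": 0.05}, {"travel": [0, 0, -0.03], "roll": 0, "claw": 0.05}, {"travel": [0, 0, 0], "roll": 0, "claw": 0.05}, {"travel": [0, 0, 0], "roll": 0, "claw": 0.05}])

```text
t: 7.9
position: [542.3, -256.6, 135.8]
eef_rot: [0.0, 0.997, 0.077, -0.0]
contact_force: [-0.1, 1.4, -0.0]
grip_width: 49.9
```

Request:
servo_tool(targets=[{"travel": [0.002, 0.003, -0.03], "roll": 0, "claw": 0.05}, {"travel": [0, 0, -0.02], "roll": 0, "claw": 0.05}, {"travel": [0, 0, 0], "roll": 0, "claw": 0.05}])

```text
t: 8.2
position: [543.9, -253.2, 85.1]
eef_rot: [-0.0, 0.997, 0.077, -0.001]
contact_force: [0.4, 0.6, -0.3]
grip_width: 50.4
```

```bash
python3 look.py 6; python3 -c "
from rig import robot
s=robot.state();print(s['position'],s['contact_force'])"
```

```text
8.2
side [([213.4, 338.3], 0.52)]
side []
top [([211.4, 387.9], 0.52)]
top []
[ 545.35231206 -254.39588527   87.48415649] [ 0.45007993  0.15581012 -0.14804055]
```

View pics/side6.png

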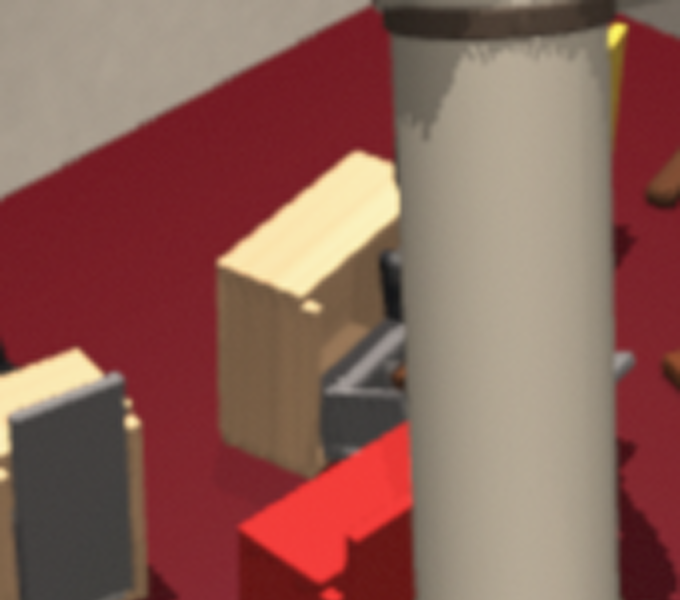

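View pics/top6.png

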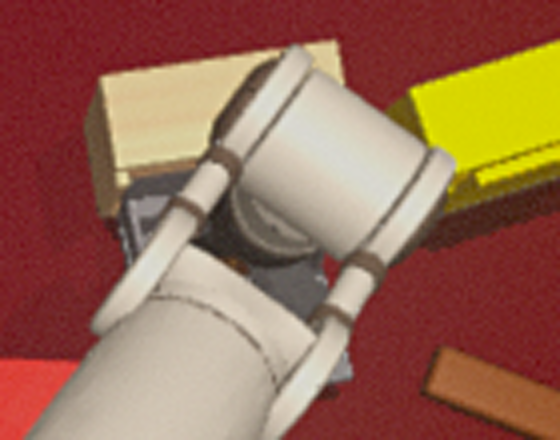

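Request:
servo_tool(targets=[{"travel": [0, 0, -0.01], "roll": 0, "claw": 0.05}, {"travel": [0, 0, -0.01], "roll": 0, "claw": 0.05}, {"travel": [0, 0, 0], "roll": 0, "claw": 0.05}])

```text
t: 8.8
position: [542.7, -252.4, 62.8]
eef_rot: [-0.001, 0.997, 0.077, -0.002]
contact_force: [-0.4, 0.6, -0.6]
grip_width: 50.3
```

Request:
servo_tool(targets=[{"travel": [0, 0, -0.01], "roll": 0, "claw": 0.05}, {"travel": [0, 0, 0], "roll": 0, "claw": 0.05}])

```text
t: 9.0
position: [543.2, -252.8, 53.5]
eef_rot: [-0.001, 0.997, 0.077, -0.001]
contact_force: [0.0, 0.8, -0.8]
grip_width: 50.2
```

Request:
servo_tool(targets=[{"travel": [0, 0, -0.005], "roll": 0, "claw": 0.05}, {"travel": [0, 0, 0], "roll": 0, "claw": 0.05}])

```text
t: 9.2
position: [543.9, -253.3, 49.7]
eef_rot: [-0.0, 0.997, 0.077, -0.0]
contact_force: [-0.7, 0.0, -0.3]
grip_width: 49.7
```

Request:
servo_tool(targets=[{"travel": [0, 0, 0], "roll": 0, "claw": 0.05}])

```text
t: 9.3
position: [544.2, -253.5, 50.3]
eef_rot: [0.0, 0.997, 0.077, 0.0]
contact_force: [-1.1, 0.5, -0.4]
grip_width: 49.8
```

Down 3 mm, then close.

Request:
servo_tool(targets=[{"travel": [0, 0, -0.003], "roll": 0, "claw": 0.05}, {"travel": [0, 0, 0], "roll": 0, "claw": 0.03}, {"travel": [0, 0, 0], "roll": 0, "claw": 0.015}, {"travel": [0, 0, 0], "roll": 0, "claw": 0.01}, {"travel": [0, 0, 0], "roll": 0, "claw": 0.01}, {"travel": [0, 0, 0], "roll": 0, "claw": 0.01}])

```text
t: 9.9
position: [544.1, -253.4, 47.5]
eef_rot: [-0.0, 0.997, 0.077, -0.0]
contact_force: [-1.5, 0.2, 3.0]
grip_width: 22.5
```

Request:
servo_tool(targets=[{"travel": [-0.01, -0.0015, 0.0045], "roll": 0, "claw": 0.01}, {"travel": [-0.01, -0.0015, 0.0045], "roll": 0, "claw": 0.01}, {"travel": [-0.01, -0.0015, 0.0045], "roll": 0, "claw": 0.01}, {"travel": [-0.01, -0.0015, 0.005], "roll": 0, "claw": 0.01}, {"travel": [-0.01, -0.0015, 0.005], "roll": 0, "claw": 0.01}, {"travel": [0, 0, 0], "roll": 0, "claw": 0.01}])

```text
t: 10.5
position: [493.3, -261.6, 71.7]
eef_rot: [0.0, 0.997, 0.076, 0.0]
contact_force: [0.2, -0.3, -0.9]
grip_width: 22.6
```

Request:
servo_tool(targets=[{"travel": [0, 0, 0.03], "roll": 0, "claw": 0.01}, {"travel": [0, 0, 0.04], "roll": 0, "claw": 0.01}, {"travel": [0, 0, 0.04], "roll": 0, "claw": 0.01}, {"travel": [0, 0, 0.04], "roll": 0, "claw": 0.01}, {"travel": [0, 0, 0.03], "roll": 0, "claw": 0.01}, {"travel": [0, 0, 0], "roll": 0, "claw": 0.01}])

```text
t: 11.1
position: [496.5, -262.8, 256.7]
eef_rot: [0.004, 0.997, 0.077, 0.004]
contact_force: [0.3, -1.8, -0.5]
grip_width: 22.7
```

```bash
python3 look.py 7
```

```text
11.1
side []
side []
top [([221.0, 402.4], 0.5)]
top [([407.6, 231.8, 6.9, 13.5], 0.57), ([390.6, 217.9, 56.1, 61.7], 0.52)]
```

View pics/side7_full.png

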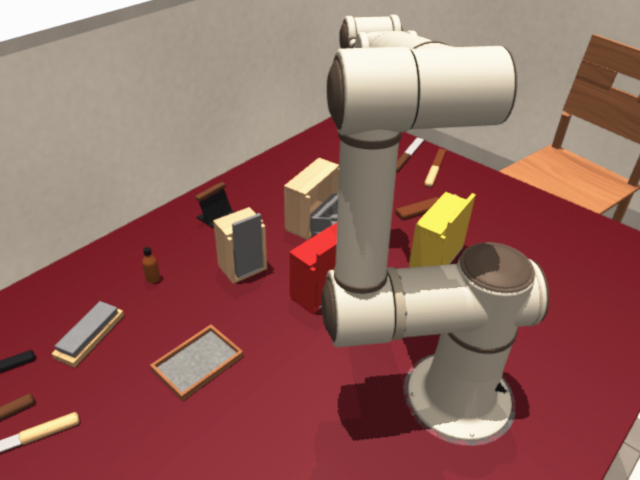

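View pics/top7.png

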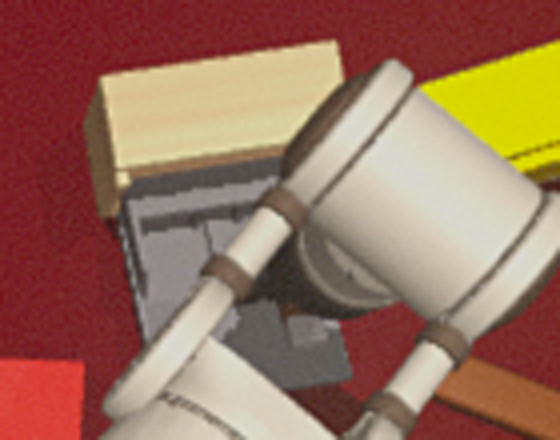

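Request:
servo_tool(targets=[{"travel": [-0.002, 0.03, 0.01], "roll": 0.08, "claw": 0.01}, {"travel": [-0.002, 0.04, 0], "roll": 0.1, "claw": 0.01}, {"travel": [-0.002, 0.04, 0], "roll": 0.1, "claw": 0.01}, {"travel": [-0.002, 0.04, 0], "roll": 0.1, "claw": 0.01}, {"travel": [-0.002, 0.04, 0], "roll": 0.1, "claw": 0.01}, {"travel": [-0.002, 0.04, 0], "roll": 0.1, "claw": 0.01}, {"travel": [-0.002, 0.04, 0], "roll": 0.1, "claw": 0.01}, {"travel": [-0.002, 0.04, 0], "roll": 0.1, "claw": 0.01}, {"travel": [-0.002, 0.04, 0], "roll": 0.1, "claw": 0.01}, {"travel": [-0.002, 0.04, 0], "roll": 0.1, "claw": 0.01}, {"travel": [-0.002, 0.04, 0], "roll": 0.1, "claw": 0.01}, {"travel": [-0.002, 0.04, 0], "roll": 0.1, "claw": 0.01}])

```text
t: 12.6
position: [469.3, 210.6, 259.6]
eef_rot: [-0.0, 0.784, 0.62, -0.001]
contact_force: [0.5, 0.6, -0.5]
grip_width: 22.9
```

Request:
servo_tool(targets=[{"travel": [-0.002, 0.04, -0.02], "roll": 0.1, "claw": 0.01}, {"travel": [-0.002, 0.04, -0.02], "roll": 0.1, "claw": 0.01}, {"travel": [0, 0.03, -0.02], "roll": 0, "claw": 0.01}, {"travel": [0, 0, 0], "roll": 0, "claw": 0.01}, {"travel": [0, 0, 0], "roll": 0, "claw": 0.01}])

```text
t: 13.1
position: [465.2, 318.9, 199.1]
eef_rot: [-0.0, 0.72, 0.694, -0.002]
contact_force: [-0.1, -0.6, -1.0]
grip_width: 22.4
```

```bash
python3 look.py 8; python3 - <<'E'
import cv2
a=cv2.imread("pics/side8_full.png")[230:430,60:300]; cv2.imwrite("pics/side8c.png",cv2.resize(a,None,fx=3,fy=3,interpolation=cv2.INTER_CUBIC))
E
```

```text
13.1
side [([297.1, 184.8], 0.69)]
side [([176.2, 307.8, 25.6, 20.9], 0.68)]
top [([230.3, 182.9], 0.63)]
top [([190.1, 234.4, 13.9, 10.1], 0.48)]
```

View pics/side8c.png

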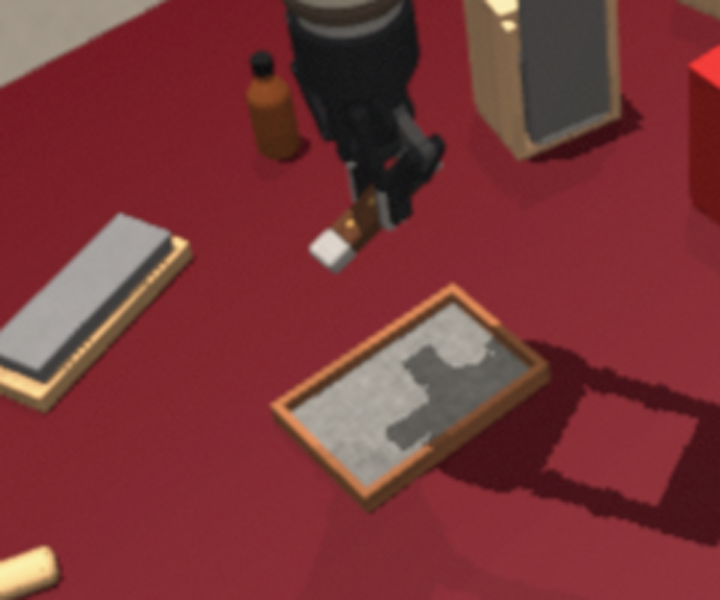

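View pics/top8_full.png

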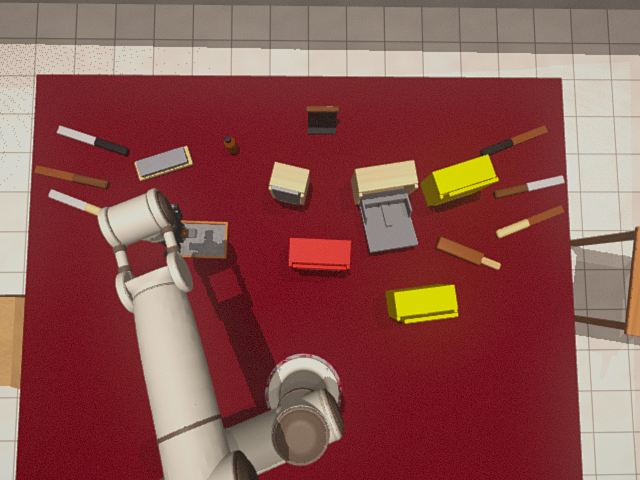

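```bash
python3 - <<'E'
from h import *
np.set_printoptions(precision=1,suppress=True)
g=np.array([465.2,318.9,208])
for th in (0,.37,.6,.8): print(th,(proj("side",g+[0,53*np.cos(th),-53*np.sin(th)])-[60,230])*3)
E
```

```text
0 [315.9 243.1]
0.37 [324.5 260.7]
0.6 [333.7 267.3]
0.8 [343.7 270.1]
```

Request:
servo_tool(targets=[{"travel": [0.001, -0.002, -0.03], "roll": 0, "claw": 0.01}, {"travel": [0, 0, -0.03], "roll": 0, "claw": 0.01}, {"travel": [0, 0, -0.03], "roll": 0, "claw": 0.01}, {"travel": [0, 0, -0.03], "roll": 0, "claw": 0.01}, {"travel": [0, 0, -0.02], "roll": 0, "claw": 0.01}, {"travel": [0, 0, -0.015], "roll": 0, "claw": 0.01}, {"travel": [0, 0, -0.01], "roll": 0, "claw": 0.01}, {"travel": [0, 0, 0], "roll": 0, "claw": 0.01}])

```text
t: 14.2
position: [466.7, 316.6, 35.0]
eef_rot: [-0.0, 0.72, 0.694, -0.001]
contact_force: [0.5, 0.2, -0.0]
grip_width: 22.6
```

Request:
servo_tool(targets=[{"travel": [0, 0, -0.004], "roll": 0, "claw": 0.01}, {"travel": [0, 0, -0.004], "roll": 0, "claw": 0.01}, {"travel": [0, 0, 0], "roll": 0, "claw": 0.01}])

```text
t: 14.5
position: [467.3, 317.1, 27.9]
eef_rot: [0.0, 0.72, 0.694, 0.0]
contact_force: [-1.2, -0.3, -1.2]
grip_width: 22.4
```

Request:
servo_tool(targets=[{"travel": [0, 0, -0.003], "roll": 0, "claw": 0.01}, {"travel": [0, 0, 0], "roll": 0, "claw": 0.01}])

```text
t: 14.7
position: [467.1, 317.0, 24.7]
eef_rot: [-0.0, 0.72, 0.694, -0.0]
contact_force: [-0.8, 0.5, -1.2]
grip_width: 22.8
```

Request:
servo_tool(targets=[{"travel": [0, 0, -0.002], "roll": 0, "claw": 0.01}, {"travel": [0, 0, -0.002], "roll": 0, "claw": 0.01}, {"travel": [0, 0, 0], "roll": 0, "claw": 0.01}])

```text
t: 15.0
position: [467.9, 316.9, 22.3]
eef_rot: [0.0, 0.72, 0.694, 0.0]
contact_force: [-3.3, -4.0, 10.9]
grip_width: 22.8
```

Request:
servo_tool(targets=[{"travel": [0, 0, -0.002], "roll": 0, "claw": 0.01}, {"travel": [0, 0, -0.001], "roll": 0, "claw": 0.01}, {"travel": [0, 0, 0], "roll": 0, "claw": 0.01}])

```text
t: 15.3
position: [468.7, 316.5, 20.0]
eef_rot: [0.001, 0.72, 0.694, 0.0]
contact_force: [-2.5, -7.4, 11.6]
grip_width: 22.3
```

Contact at about 11 N, and the knife is pivoting in the pads. Continuing gently.

Request:
servo_tool(targets=[{"travel": [0, 0, -0.002], "roll": 0, "claw": 0.01}, {"travel": [0, 0, -0.002], "roll": 0, "claw": 0.01}, {"travel": [0, 0, 0], "roll": 0, "claw": 0.01}])

```text
t: 15.6
position: [469.4, 316.6, 16.1]
eef_rot: [0.001, 0.72, 0.694, 0.001]
contact_force: [-2.2, -7.3, 12.5]
grip_width: 22.2
```

Request:
servo_tool(targets=[{"travel": [0, 0, -0.002], "roll": 0, "claw": 0.01}, {"travel": [0, 0, -0.001], "roll": 0, "claw": 0.01}, {"travel": [0, 0, 0], "roll": 0, "claw": 0.01}])

```text
t: 15.9
position: [469.9, 316.8, 13.5]
eef_rot: [0.002, 0.72, 0.694, 0.002]
contact_force: [-0.8, -6.2, 12.0]
grip_width: 22.4
```

```bash
python3 look.py 9; python3 - <<'E'
import cv2
a=cv2.imread("pics/side9_full.png")[300:420,130:270]; cv2.imwrite("pics/side9c.png",cv2.resize(a,None,fx=5,fy=5,interpolation=cv2.INTER_CUBIC))
E
```

```text
15.9
side [([359.5, 195.4], 0.82)]
side [([184.8, 361.9, 20.3, 20.7], 0.75)]
top [([237.8, 199.1], 0.49)]
top [([209.9, 238.2, 9.5, 6.5], 0.58)]
```

View pics/side9c.png

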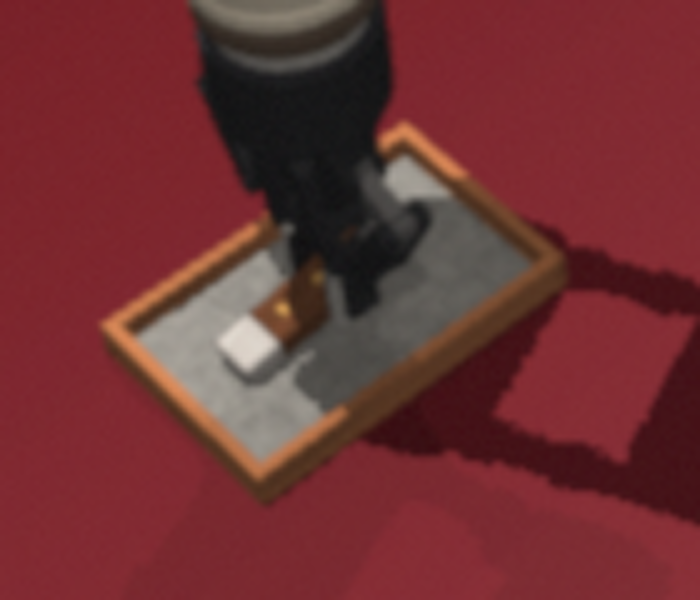

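Request:
servo_tool(targets=[{"travel": [0, 0, -0.002], "roll": 0, "claw": 0.01}, {"travel": [0, 0, -0.0015], "roll": 0, "claw": 0.01}, {"travel": [0, 0, 0], "roll": 0, "claw": 0.01}])

```text
t: 16.5
position: [470.0, 316.9, 9.9]
eef_rot: [0.002, 0.72, 0.694, 0.002]
contact_force: [0.3, -6.6, 12.9]
grip_width: 22.4
```

Request:
servo_tool(targets=[{"travel": [0, 0, 0], "roll": 0, "claw": 0.025}, {"travel": [0, 0, 0], "roll": 0, "claw": 0.03}, {"travel": [0, 0, 0], "roll": 0, "claw": 0.04}, {"travel": [0, 0, 0], "roll": 0, "claw": 0.045}, {"travel": [0, 0, 0], "roll": 0, "claw": 0.045}, {"travel": [0, 0, 0], "roll": 0, "claw": 0.045}, {"travel": [0, 0, 0.01], "roll": 0, "claw": 0.045}, {"travel": [0, 0, 0.02], "roll": 0, "claw": 0.045}, {"travel": [0, 0, 0.03], "roll": 0, "claw": 0.045}, {"travel": [0, 0, 0.04], "roll": 0, "claw": 0.045}, {"travel": [0, 0, 0.04], "roll": 0, "claw": 0.045}, {"travel": [0, 0, 0.04], "roll": 0, "claw": 0.045}])

```text
t: 17.7
position: [467.0, 317.0, 189.8]
eef_rot: [0.0, 0.72, 0.694, 0.0]
contact_force: [0.9, 0.9, -0.1]
grip_width: 45.0
```

Request:
servo_tool(targets=[{"travel": [0, -0.04, 0.02], "roll": 0, "claw": 0.045}, {"travel": [0, -0.04, 0], "roll": 0, "claw": 0.045}, {"travel": [0, -0.04, 0], "roll": 0, "claw": 0.045}, {"travel": [0, -0.04, 0], "roll": 0, "claw": 0.045}, {"travel": [0, -0.04, 0], "roll": 0, "claw": 0.045}, {"travel": [0, -0.04, 0], "roll": 0, "claw": 0.045}, {"travel": [0, 0, 0], "roll": 0, "claw": 0.045}, {"travel": [0, 0, 0], "roll": 0, "claw": 0.045}])

```text
t: 18.5
position: [467.3, 76.7, 208.0]
eef_rot: [0.0, 0.721, 0.693, 0.0]
contact_force: [-0.0, 0.2, -0.1]
grip_width: 45.2
```

```bash
python3 look.py 10; python3 - <<'E'
import cv2
a=cv2.imread("pics/side10_full.png")[320:400,145:250]; cv2.imwrite("pics/side10c.png",cv2.resize(a,None,fx=6,fy=6,interpolation=cv2.INTER_CUBIC))
E
```

```text
18.5
side [([361.3, 194.1], 0.86)]
side [([195.6, 359.2, 45.1, 26.1], 0.68)]
top [([238.6, 200.8], 0.53)]
top [([198.8, 238.8, 32.5, 10.8], 0.6)]
```

View pics/side10c.png

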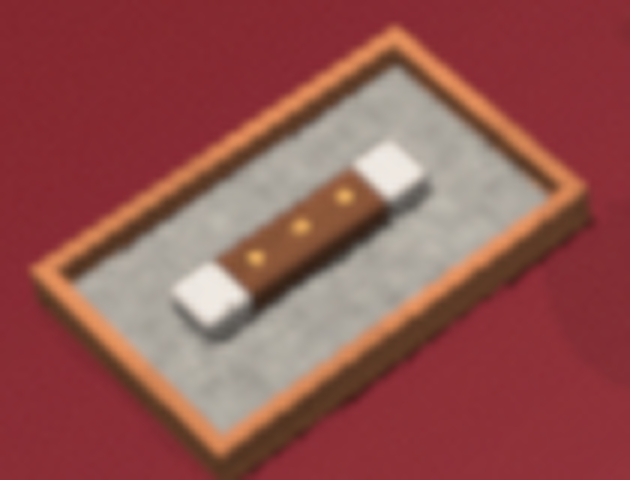

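View pics/top10_full.png

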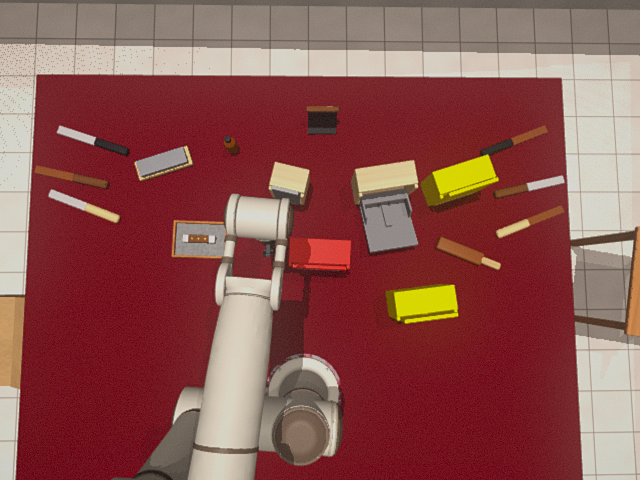

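The knife lies flat in the middle of the tray, at side crop (300,228), top (199,239). The narrow bin is shut at top (290,180), and the arm is clear of everything. Handing in.

```bash
python3 -c "
from rig import robot
print(robot.state()['contact_force']); print(robot.hand_in())"
```

```text
[-0.75547052  0.08603253  0.05086301]
the job is handed in; nothing more can be done
None
```

The pocket knife is lying flat near the middle of the display tray, and I handed the job in at about 18.6 s of the 54 s allowed. No verdict is reported at hand-in.

- **Bin:** I pushed the wide bin's lip forward from behind until it carried on by its own weight. The pictures show it resting open, and the measured knife position matches a tilt of about 1.2 rad.
- **Knife:** I gripped it across its width, drew it out along the slot and carried it to the tray. There I pressed its low end gently onto the floor (about 12 N) so it pivoted nearly level, then let go.
- **Last checks:** Both views after release show the knife inside the rims. The level was judged by eye in the side picture, not measured. The narrow bin still looked shut. The arm was held clear of everything with no contact force beyond sensor noise.
- **Disagreement:** The gripper read 22.5 mm on the 24 mm wide knife. I put this down to gripper reading error or soft pads; the knife did not slip.

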